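Clear the reject and crack the drying case open to air

TASK

Drop the rejected teardrop pendant that lies on the drying case's lid into the wire reject basket and let it go there. Then take the lid by its bar handle, pull it free of the rubber seal it is stuck to (it lets go suddenly, so do not let it fly wide open) and hold it just ajar, front edge about 30 mm above the seal, to let the case air; the job finishes with the gripper still holding the handle and the lid still in that position. Leave the basket standing where it is, and do not disturb the white tray of good pieces, the glue bottle, the slotted tool and the pin pot.

Things in the scene. Friction and masses are not known exactly. Their poses are not given: they have to be found in the camera images.
- pendant: The reject: a hard, resin-coated quilled teardrop, navy with pink, purple and green coils on top, 25 g, 12 mm thick, lying flat on the clear lid, anywhere on its middle and rear part, at any yaw within 1.2 rad either way. Origin: centre of the underside of its round end (36 mm diameter, the place to grip, across y); x points to the tip, 36 mm from the origin; z up.
- basket: Open rectangular bright steel wire basket for rejects, loose, 0.45 kg: 154 mm along its x, 134 mm along its y, 60 mm high, walls 4 mm, floor 3.5 mm; two small coils (16 mm wide, 6 mm high) lie in opposite corners. It stands left or right of the case. Origin: centre of the underside; z up.
- case: Airtight drying case, screwed down to the table: white square box 220 by 220 mm, rim 75 mm high with a black rubber seal to 79 mm whose inner lip grips a bead under the clear lid; the lid is 30 mm high, its top 109 mm above the table. Dial and two undone latches on its front, coils drying inside. Origin: centre of the underside on the table; front (handle side) faces its -x, lid hinged along its +x side; z up.
- handle (a point): Dark steel bridge handle standing on the lid near the front edge: a round bar 12 mm in diameter and 120 mm long running along the case's y, on two posts at 50 mm either side of its middle; the gap beneath the bar is 30 mm. The point is the middle of the bar, 145 mm above the table when shut, 85 mm in front of the case's centre; it turns with the lid.
- lid (a joint): Lid angle in rad: 0 shut on the seal, growing as the front edge rises (0.13 rad puts the front edge about 30 mm up); stop at 1.2. The lid (0.4 to 0.6 kg with handle) falls shut when let go. Pulling the handle up takes about 10 to 20 N at most to break the seal, in the first 1 to 6 mm of lift; then only the weight is left, 2 to 4 N at the handle. Shut again, it sticks again.
- hinge_line (a point): Middle of the lid's hinge axis, on the case's rear edge: 114 mm behind the case's centre and 79 mm above the table. The axis runs along the case's y. With the lid shut, the bar's middle is 199 mm in front of it and 66 mm above it.
- lid_front (a point): Middle of the lower front edge of the lid, 224 mm in front of the hinge; 79 mm above the table when shut; rises with the lid.
- tray: White plastic tray, 150 by 130 by 35 mm, with six good coils: not the place for rejects, leave alone. It stands on the other side of the case from the basket. Origin: centre of the underside.
- glue_bottle: Small white glue bottle with a needle tip, 35 mm in diameter, 105 mm high, standing on the robot's side to the left. Leave alone. Origin: centre of the underside.
- slot_tool: Slotted quilling tool lying on the table, wooden handle and brass collar, 125 mm long along its x, 11 mm thick, on the robot's side to the right. Leave alone. Origin: on the table under the middle of its length.
- pin_pot: Clear pin pot with a pink cap, 51 mm in diameter, 42 mm high, standing beyond the case, to the left. Leave alone. Origin: centre of the underside.
Mind the look-alikes: they are no part of the job. Of the things that look like the pendant, the smallest one is meant.

How it is judged:
On the way, in this order (a step that is already met when the one before it is completed fails the run):
1. the pendant lies in the wire basket, let go, at rest (x of pendant in the frame of basket between -0.075 and 0.075 m and y of pendant in the frame of basket between -0.065 and 0.065 m and z of pendant in the frame of basket between -0.002 and 0.045 m and contact force between the fingers and pendant below 0.1 N and linear speed of pendant below 0.03 m/s), for 0.3 s.
2. the lid has broken free of the seal, held by the handle (value of joint lid above 0.05 rad and contact force between the fingers and case above 0.5 N and distance between the grasp point and handle below 0.04 m), for 0.2 s.
At the end, for the whole second after the job is handed in: The pendant lies let go inside the wire basket; the gripper holds the handle with the lid still at 0.085 to 0.19 rad (front edge about 19 to 42 mm above the seal); nothing else props the lid; basket, tray, bottle, tool and pin pot stand within 30 mm of where they were and upright (all of step 1 and value of joint lid between 0.085 and 0.19 rad and velocity of joint lid between -0.03 and 0.03 rad/s and contact force between the fingers and case above 0.5 N and distance between the grasp point and handle below 0.04 m and contact force between pendant and case below 0.1 N and distance of each of glue_bottle, slot_tool, pin_pot, tray, basket from where it was at the start of the episode below 0.03 m and angle between each of glue_bottle, pin_pot, tray, basket's own z axis and vertical below 0.2 rad); the arm keeps its last pose, push and grip.
It fails at once if the lid flies or is swung wide open (beyond 0.36 rad, front edge 80 mm up) (value of joint lid above 0.36 rad).
It fails at once if the lid is opened before the pendant is in the basket (value of joint lid above 0.05 rad and horizontal distance between pendant and basket above 0.11 m).
It fails at once if a bystander is knocked away or over (distance of any of glue_bottle, slot_tool, pin_pot, tray from where it was at the start of the episode above 0.05 m or angle between any of glue_bottle, pin_pot, tray's own z axis and vertical above 0.5 rad).
It also fails if it takes over 54 s, if anything falls off the work surface, if the arm or the gripper's body presses on something with over 40 N, if the wrist force passes 120 N, or if a joint passes its speed limit or range.

ROBOT

A 6-joint arm with a two-finger parallel gripper is mounted at the origin on the work surface. World frame = base frame: x ahead of the robot, y to its left, z up, the work surface at z = 0. Lengths are in m, angles in rad, forces in N, time in s.
With the tool pointing down it reaches from about 0.3 to 0.775 m from the base axis. Payload 14.6 kg.
Tool frame: the origin (TCP) lies at the very end of the fingers, on their centre line; the grasp point (between the pads) lies 19 mm behind it (ctrl.grasp_offset is the distance from the TCP to the grasp point, in m); x points along the fingers, y is the direction in which the jaws open and shut, and the axes are right-handed (so a half turn about x gives the same grasp; the last joint's range is limited). The gripper opens to 94 mm and grips with 3 to 60 N. Pads are 16 mm wide; open, the fingers measure 119 mm over their backs; the gripper's body (75 mm by 177 mm) begins 78 mm behind the grasp point.
Start: joints at [-1.251, 0.3, 1.521, -0, 1.321, -0.067], TCP at [0.207, -0.509, 0.183] pointing down, gripper open.
Joint ranges: [-3.03, 3.03], [-0.79, 2.21], [0.23, 2.52], [-1.04, 4.18], [0, 3.07], [-2.55, 2.55]. Speed limits (rad/s): [2.22, 2.22, 2.57, 3.14, 3.14, 3.14].

INTERFACE

Orientations are given as [roll, pitch, yaw] about the fixed x, y, z axes, in that order (R = Rz(yaw) Ry(pitch) Rx(roll)).
In Python, from station import ctrl gives the robot as it stands. The module is installed in compiled form; this text tells all that it offers.
- The arm moves only by the tool send_rows, never from a script. Its argument "rows" is a list that holds one entry, the list of rows, each a list of 4 numbers: the shift along the world's x, y, z in mm, then the turn about the world's z in rad. A call has 1 to 12 rows; each row shifts and turns the commanded pose from where the row before left it; what a row does not reach is not made up. A row lasts 1/10 s, in which the tool goes at most 50 mm and 8.59 degrees, less where a joint would pass 70% of its speed; a pose out of reach is approached as far as the arm can. A call is refused whole if a number of a shift passes 50 or a number of a turn 0.15, either way. A call with a gripper value outside its range is refused whole. "grip" is the gripper's target within -1 to 1 (shut at 1, half-way at 0, fully open at -1), set as the call begins (left out, the last holds). The fingers move at their own pace and stop on an object; "newtons" is the grip in N (left out, the last holds). Time passes only in rows, so rows that do not move let the fingers close. It gives the time, the measured TCP pose, the force and the opening at its end, in the units of the state.
- ctrl.get_obs(): the state, without advancing time (a new reading comes with each control period).
- ctrl.camera(name): name is "scene" or "top" or "wrist"; returns (picture, depth): 480x640x3 uint8, red, green, blue; 480x640 float32, m along the optical axis (not along the pixel's ray), 0 where there is no reading.
- ctrl.camera_params(name): a dict with "vertical_fov" (degrees; the focal length in pixels is half the picture's height over the tangent of half this angle, whatever the lens; pixels are square), "cx", "cy" (the principal point, pixels), "cam_to_world" (4x4, takes a point from camera to world coordinates); the wrist camera has in their place "mount" (4x4, takes a point from camera to tool coordinates, whose origin is the TCP and whose axes are the tool frame's). Camera axes: x right, y up, looking along -z (the intrinsics and any distortion apply to the point x, -y, -z); pixel columns grow to the right and rows downward; lengths in m; the calibration is good to about 2 mm. A picture is of the moment at which its call begins: read the wrist's pose just before it. camera_params takes no time and is no camera call.
- ctrl.hand_in(): hands the job in, once; it reports no verdict.
The state is a dict: "time_s": time; "qpos": joint angles; "joint_vel": joint speeds; "tau": joint torques, N m; "ee_pos": TCP position; "eef_rot": TCP orientation; "force": force on the tool from outside, world axes, zero at the start; "moment": the same for the moment, N m; "grip_width": finger opening in m.
Only numpy, scipy, OpenCV 4.12 (cv2) and the standard library are available. Lean on these libraries where they do the work, as an engineer would, in place of code of your own. Each camera call takes 0.05 s, during which the arm holds its last target.

## Working session

There is one attempt and no reset: what is moved stays moved. The work goes in short steps, Python scripts to look and compute and a tool call to move; the robot and the scene stay as the last step left them, time stands still between calls to the robot, and variables do not carry over. Pictures are saved under pics/ and viewed, and the job is handed in when it is done.

Besides the shell and the picture viewer there is one more tool, called after ">>>" as name(argument=value, ...) on one line, values as JSON. send_rows: Moves the arm, as the interface text tells. Its arguments: {"type":"object","properties":{"rows":{"type":"array"},"grip":{"type":"number"},"newtons":{"type":"number"}},"required":["rows"]}

```bash
mkdir -p pics; ls; cat > h.py <<'E'
import numpy as np, cv2
from station import ctrl
from scipy.spatial.transform import Rotation as R
def f_of(p): return 240/np.tan(np.radians(p["vertical_fov"])/2)
def c2w(name,obs=None):
    p=ctrl.camera_params(name)
    if name!="wrist": return p,np.array(p["cam_to_world"])
    T=np.eye(4);T[:3,:3]=R.from_euler('xyz',obs["eef_rot"]).as_matrix();T[:3,3]=obs["ee_pos"]
    return p,T@np.array(p["mount"])
def ray(p,T,u,v):
    f=f_of(p);d=np.array([(u-p["cx"])/f,-(v-p["cy"])/f,-1.0])
    return T[:3,3],T[:3,:3]@d
def onz(p,T,u,v,z):
    o,d=ray(p,T,u,v);return o+d*(z-o[2])/d[2]
def ondep(p,T,u,v,dep):
    o,d=ray(p,T,u,v);return o+d*dep
E
python3 - <<'E'
from h import *
o=ctrl.get_obs();print({k:np.round(v,3).tolist() for k,v in o.items()})
print(ctrl.grasp_offset)
for n in["scene","top","wrist"]:
    im,d=ctrl.camera(n);cv2.imwrite(f"pics/{n}0.png",im[:,:,::-1]);np.save(f"{n}0.npy",d)
    print(n,ctrl.camera_params(n),d.min(),d.max())
E
```

```text
pics
{'time_s': 0.0, 'qpos': [-1.251, 0.3, 1.522, 0.0, 1.321, -0.067], 'joint_vel': [-0.0, 0.0, -0.002, -0.0, -0.001, -0.001], 'tau': [-0.001, -53.181, -35.274, 0.071, 0.024, -0.0], 'ee_pos': [0.207, -0.509, 0.182], 'eef_rot': [-1.669, 1.57, 1.859], 'force': [-0.112, 0.869, -0.121], 'moment': [0.016, 0.03, 0.067], 'grip_width': 0.094}
0.0188
scene {'vertical_fov': 43.208021722398385, 'cx': 320.9226965440273, 'cy': 227.44712675124472, 'cam_to_world': array([[-0.47371792, -0.73637409,  0.48305748,  1.05116993],
       [ 0.88065418, -0.40000407,  0.25386012,  0.25965781],
       [ 0.00628894,  0.54566467,  0.83798002,  0.97311597],
       [ 0.        ,  0.        ,  0.        ,  1.        ]])} 0.0 2.7334087
top {'vertical_fov': 48.17169303403028, 'cx': 318.036871606196, 'cy': 242.0494476759781, 'cam_to_world': array([[ 1.72337666e-02,  9.84143641e-01, -1.76534109e-01,
         3.95455608e-01],
       [-9.99851485e-01,  1.69749746e-02, -2.97616056e-03,
         4.16139883e-03],
       [ 6.76925238e-05,  1.76559181e-01,  9.84290024e-01,
         9.98759201e-01],
       [ 0.00000000e+00,  0.00000000e+00,  0.00000000e+00,
         1.00000000e+00]])} 0.0 1.9481145
wrist {'vertical_fov': 60.3099806434026, 'cx': 328.0123311469055, 'cy': 238.53049850726097, 'mount': array([[-4.67570670e-04,  2.67428085e-01, -9.63577709e-01,
        -2.01200830e-01],
       [ 9.99999862e-01, -1.05572205e-04, -5.14544467e-04,
        -6.70142360e-05],
       [-2.39330665e-04, -9.63577816e-01, -2.67427999e-01,
        -7.79299118e-02],
       [ 0.00000000e+00,  0.00000000e+00,  0.00000000e+00,
         1.00000000e+00]])} 0.0 1.3097169
```

View pics/scene0.png

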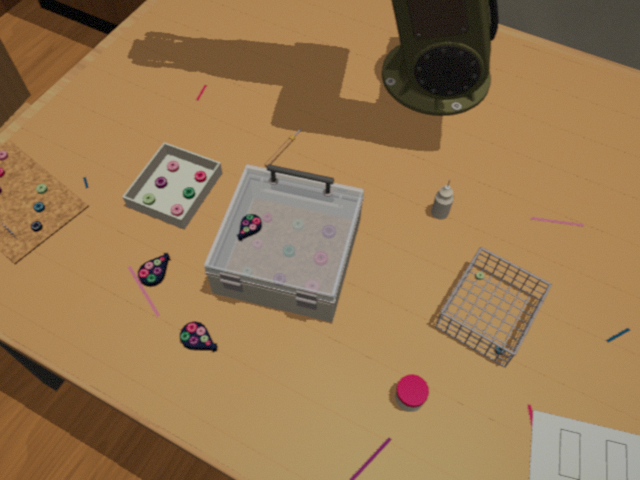

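View pics/top0.png

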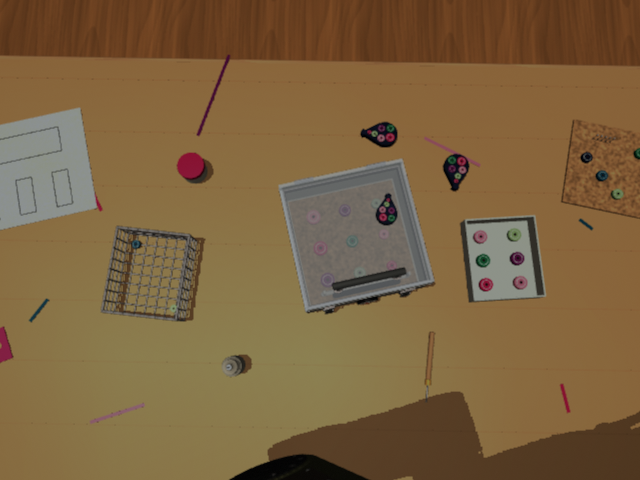

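The scene and top views show the pendant on the lid at top (386,211), the basket at (150,275), the handle bar at (370,280), the tray on the right and the two larger look-alike pendants on the table beyond the case. Next I measure positions.

```bash
python3 - <<'E'
from h import *
p,T=c2w("top");im=cv2.imread("pics/top0.png");d=np.load("top0.npy")
# pendant: dark/navy on lid
roi=im[185:235,365:410]
cv2.imwrite("pics/zoom1.png",np.hstack([cv2.resize(im[150:320,270:440],(480,480),interpolation=cv2.INTER_CUBIC)]))
g=cv2.cvtColor(im,cv2.COLOR_BGR2HSV)
m=((im.max(2)<60)).astype(np.uint8); 
mm=np.zeros_like(m); mm[185:235,370:405]=m[185:235,370:405]
mm=cv2.morphologyEx(mm,cv2.MORPH_CLOSE,np.ones((5,5)))
c=max(cv2.findContours(mm,0,1)[0],key=cv2.contourArea)
print("pend area",cv2.contourArea(c),cv2.boundingRect(c),cv2.minEnclosingCircle(c))
pts=np.array([onz(p,T,u,v,0.121)[:2] for u,v in c[:,0]])
print(pts.min(0),pts.max(0))
# filled mask: largest inscribed circle
f=np.zeros_like(m);cv2.drawContours(f,[c],-1,1,-1)
dt=cv2.distanceTransform(f,cv2.DIST_L2,5);v,u=np.unravel_index(dt.argmax(),dt.shape)
C=onz(p,T,u,v,.121);far=pts[np.argmax(np.linalg.norm(pts-C[:2],axis=1))]
print("C",C,"r px",dt.max(),"tip",far,np.linalg.norm(far-C[:2]),"yaw",np.arctan2(*(far-C[:2])[::-1]), "depth z",ondep(p,T,u,v,d[v,u]))
# handle
mm=np.zeros_like(m); mm[262:294,325:412]=m[262:294,325:412]
c=max(cv2.findContours(mm,0,1)[0],key=cv2.contourArea);r=cv2.minAreaRect(c);print("handle",r)
b=cv2.boxPoints(r);print(np.array([onz(p,T,u,v,.148) for u,v in b]))
for n in [(369,280),(369,278),(350,282)]: print("h depth",ondep(p,T,*n,d[n[1],n[0]]))
for n in [(283,187),(401,163),(432,285),(308,309)]: print("lid corner",onz(p,T,*n,.109),ondep(p,T,*n,d[n[1],n[0]]))
for n in [(117,227),(195,235),(186,319),(103,311)]: print("basket",onz(p,T,*n,.06))
for n in [(150,275),(140,290)]: print("bk depth",ondep(p,T,*n,d[n[1],n[0]]))
for n,z in [((192,166),.042),((232,365),.09)]: print("pin,glue",onz(p,T,*n,z))
E
```

```text
pend area 407.0 (376, 194, 21, 31) ((386.5, 209.0), 15.403021812438965)
[ 0.58539483 -0.12312369] [ 0.6373744  -0.08952628]
C [ 0.60262375 -0.10630073  0.121     ] r px 10.5907 tip [ 0.6373744  -0.11322936] 0.03543463972509893 yaw -0.19680061678903848 depth z [ 0.6023384  -0.10614858  0.12220902]
handle ((368.817626953125, 278.929443359375), (8.243355751037598, 74.51561737060547), 77.47119140625)
[[ 0.48236397 -0.01586759  0.148     ]
 [ 0.51023327 -0.13166712  0.148     ]
 [ 0.49736558 -0.13437071  0.148     ]
 [ 0.4696385  -0.01886309  0.148     ]]
h depth [ 0.48788329 -0.07510039  0.15046061]
h depth [ 0.49105218 -0.07508703  0.1505873 ]
h depth [ 0.48423253 -0.04503391  0.15000993]
lid corner [0.64991604 0.06859344 0.109     ] [0.65000268 0.06861538 0.10869704]
lid corner [ 0.69638053 -0.13421102  0.109     ] [ 0.6964929  -0.13426269  0.10866776]
lid corner [ 0.485876   -0.18353869  0.109     ] [ 4.96954085e-01 -2.06535238e-01 -1.10822866e-05]
lid corner [0.44274765 0.02144828 0.109     ] [0.44279086 0.02146408 0.10818697]
basket [0.5849274  0.36634349 0.06      ]
basket [0.57279621 0.22626792 0.06      ]
basket [0.42450318 0.23330576 0.06      ]
basket [0.43576592 0.37823734 0.06      ]
bk depth [0.50648859 0.31987011 0.00097435]
bk depth [4.78240772e-01 3.36633363e-01 3.33066683e-04]
pin,glue [0.70652312 0.2436291  0.042     ]
pin,glue [0.34969129 0.14544814 0.09      ]
```

View pics/zoom1.png

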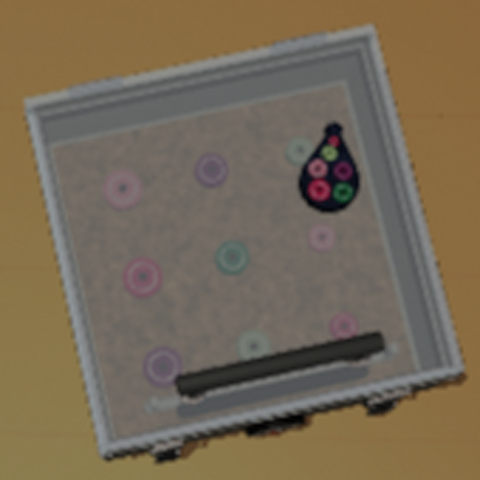

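View pics/wrist0.png

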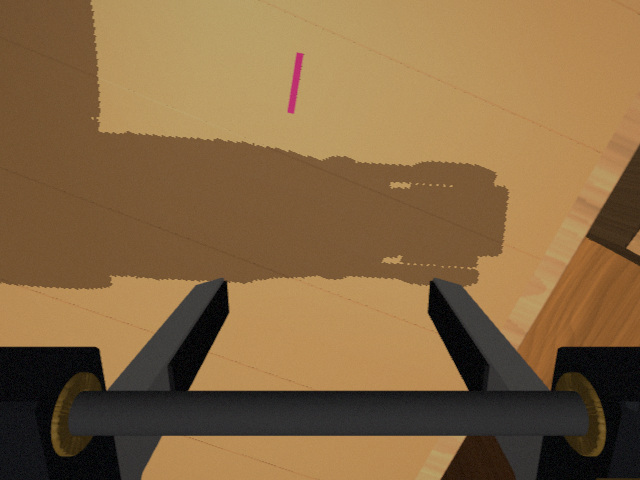

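```bash
python3 - <<'E'
from h import *
o=ctrl.get_obs();M=R.from_euler('xyz',o["eef_rot"]).as_matrix();print(np.round(M,3)); print("toolyaw(y axis)",np.arctan2(M[1,1],M[0,1]))
p,T=c2w("top")
a=onz(p,T,387.9,196,.121);b=onz(p,T,386.9,215.5,.121);print("yaw pend",np.arctan2(a[1]-b[1],a[0]-b[0]),np.linalg.norm(a-b))
p,T=c2w("scene");im=cv2.imread("pics/scene0.png");d=np.load("scene0.npy")
def proj(X):
    c=T[:3,:3].T@(np.array(X)-T[:3,3]);f=f_of(p);return p["cx"]+f*c[0]/-c[2],p["cy"]-f*c[1]/-c[2]
for n,X in dict(pend=(.6026,-.1063,.121),basket=(.5045,.301,.0035),hl=(.473,-.0172,.145),hr=(.5005,-.134,.145)).items():
    u,v=proj(X);cv2.circle(im,(round(u),round(v)),2,(0,255,255),-1);print(n,u,v)
for X in [(.585,.366,.06),(.573,.226,.06),(.4245,.233,.06),(.436,.378,.06)]:
    u,v=proj(X);cv2.circle(im,(round(u),round(v)),2,(0,255,255),-1)
cv2.imwrite("pics/sc1.png",cv2.resize(im[140:370,200:560],None,fx=2.2,fy=2.2))
E
```

```text
[[-0.     0.377 -0.926]
 [ 0.001 -0.926 -0.377]
 [-1.    -0.001 -0.   ]]
toolyaw(y axis) -1.1840048550428317
yaw pend -0.055313392004783954 0.03380930734112998
pend 252.75089376542638 220.50221043648173
basket 485.36914378153193 308.7777479433724
hl 335.3639112728278 178.3021028420378
hr 268.87577718343334 163.92521817674168
```

View pics/sc1.png

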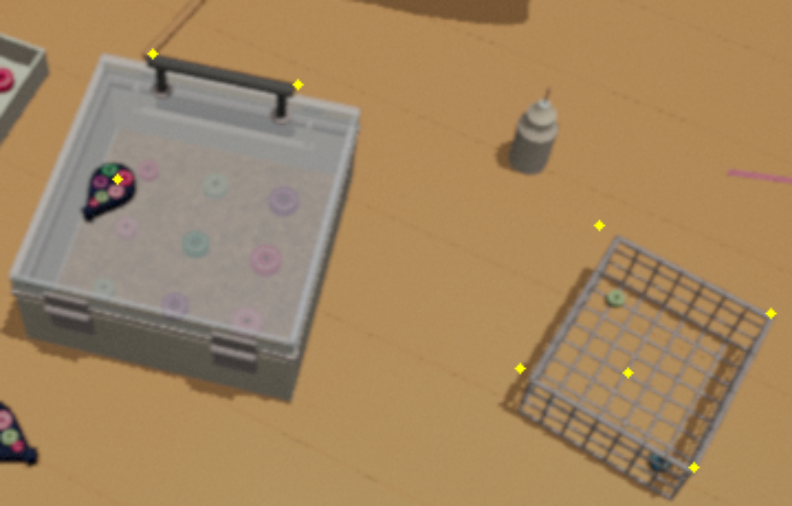

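```bash
python3 - <<'E'
import cv2
im=cv2.imread("pics/top0.png");cv2.imwrite("pics/bk.png",cv2.resize(im[215:330,90:210],None,fx=5,fy=5,interpolation=cv2.INTER_CUBIC))
E
```

```text
(no output)
```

View pics/bk.png

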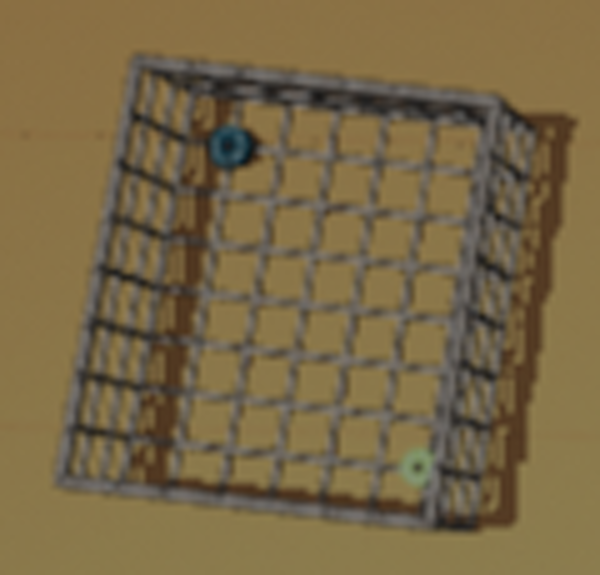

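```bash
python3 - <<'E'
from h import *
p,T=c2w("top")
P=[onz(p,T,90+u/5,215+v/5,.06) for u,v in [(137,57),(497,97),(437,522),(62,487)]]
print(np.round(P,4),np.mean(P,0)); 
for i in range(4):e=P[(i+1)%4]-P[i];print(np.linalg.norm(e),np.arctan2(e[1],e[0]))
E
```

```text
[[0.586  0.3657 0.06  ]
 [0.5737 0.2363 0.06  ]
 [0.4236 0.2482 0.06  ]
 [0.4333 0.3791 0.06  ]] [0.50416078 0.30731082 0.06      ]
0.13000317682656937 -1.6657123605978101
0.15061745526559228 3.0628250838275677
0.13127692839119567 1.4962495512003717
0.15327623149581548 -0.08718079661640439
```

>>> send_rows(rows=[[[30, 30, 4, -0.04], [30, 30, 4, -0.04], [30, 30, 4, -0.04], [30, 30, 4, -0.04], [30, 30, 4, -0.04], [30, 30, 4, -0.04], [30, 30, 4, -0.04], [30, 30, 4, -0.04], [30, 30, 4, -0.04], [30, 30, 4, -0.04], [0, 0, 0, 0], [0, 0, 0, 0]]], grip=-1)

```text
time_s: 1.35
ee_pos: [0.5075, -0.2089, 0.2224]
eef_rot: [-0.233, 1.57, 2.897]
force: [-0.8, -0.3, 0.3]
grip_width: 0.094
```

>>> send_rows(rows=[[[24, 26, -3, -0.03], [24, 26, -3, -0.03], [24, 26, -3, -0.03], [23, 25, -3, -0.02], [0, 0, 0, 0], [0, 0, 0, 0]]])

```text
time_s: 1.95
ee_pos: [0.6019, -0.1072, 0.2103]
eef_rot: [0.142, 1.57, -3.123]
force: [0.2, -0.1, 0.2]
grip_width: 0.094
```

```bash
python3 - <<'E'
from h import *
o=ctrl.get_obs();im,d=ctrl.camera("wrist");np.save("w1.npy",d);im=im[:,:,::-1].copy();cv2.imwrite("pics/w1.png",im)
p,T=c2w("wrist",o);print(o["ee_pos"],o["eef_rot"],T.round(3))
import json;np.save("w1T.npy",T)
f=f_of(p)
for X in [(.6026,-.1063,.121),(.6364,-.108,.121)]:
    c=T[:3,:3].T@(np.array(X)-T[:3,3]);print(p["cx"]+f*c[0]/-c[2],p["cy"]-f*c[1]/-c[2])
E
```

```text
[ 0.60192493 -0.10723556  0.21033879] [ 0.1419781   1.56974171 -3.12268873] [[-0.123  0.956  0.266  0.679]
 [-0.992 -0.118 -0.033 -0.117]
 [ 0.    -0.268  0.963  0.411]
 [ 0.     0.     0.     1.   ]]
326.5561287129589 234.122458219515
323.0335985045406 187.91523380651722
```

View pics/w1.png

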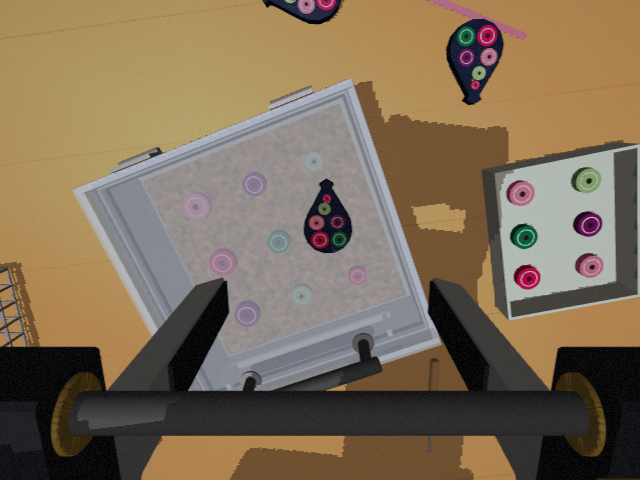

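The wrist view shows the small pendant at pixel (328,229) with its tip at (326,182). That is about 4 mm further in +x than the top view gave, so I take x≈0.605 and descend.

>>> send_rows(rows=[[[3, 0, -25, 0.03], [0, 0, -25, 0], [0, 0, -24, 0], [0, 0, -14, 0], [0, 0, -9, 0], [0, 0, 0, 0], [0, 0, 0, 0]]], grip=-0.3)

```text
time_s: 2.7
ee_pos: [0.6058, -0.1067, 0.1149]
eef_rot: [3.006, 1.569, -0.229]
force: [-0.2, -0.4, 0.5]
grip_width: 0.0614
```

>>> send_rows(rows=[[[0, 0, -2, 0], [0, 0, 0, 0], [0, 0, 0, 0]]])

```text
time_s: 3.0
ee_pos: [0.6056, -0.1063, 0.1122]
eef_rot: [2.943, 1.57, -0.291]
force: [0.3, 0.1, -0.0]
grip_width: 0.0613
```

>>> send_rows(rows=[[[0, 0, 0, 0], [0, 0, 0, 0], [0, 0, 0, 0], [0, 0, 0, 0], [0, 0, 0, 0], [0, 0, 0, 0]]], grip=1, newtons=12)

```text
time_s: 3.6
ee_pos: [0.6055, -0.1063, 0.1118]
eef_rot: [-2.998, 1.571, 0.05]
force: [0.0, -0.5, 0.9]
grip_width: 0.0171
```

```bash
python3 - <<'E'
from h import *
print(ctrl.get_obs()["grip_width"])
im,d=ctrl.camera("wrist");cv2.imwrite("pics/w2.png",im[:,:,::-1])
print(ctrl.get_obs()["grip_width"])
E
```

```text
0.017073438123624652
0.012168832383631933
```

View pics/w2.png

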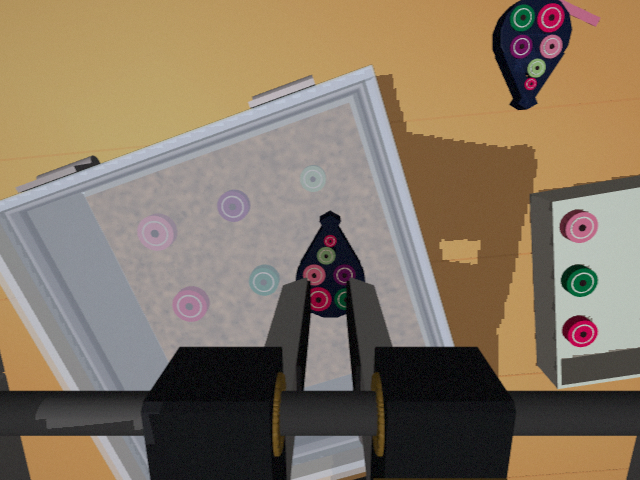

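```bash
python3 - <<'E'
from h import *
o=ctrl.get_obs();p,T=c2w("wrist",o);print(o["ee_pos"],R.from_euler('xyz',o["eef_rot"]).as_matrix().round(3))
f=f_of(p)
c=T[:3,:3].T@(np.array(o["ee_pos"])-T[:3,3]);print("tcp px",p["cx"]+f*c[0]/-c[2],p["cy"]-f*c[1]/-c[2],c)
for u,v in [(330,213),(330,285),(330,316),(298,280),(364,280)]: print(onz(p,T,u,v,.121).round(4))
p,T=c2w("top");im,d=ctrl.camera("top");cv2.imwrite("pics/t2.png",cv2.resize(im[150:320,270:440,::-1],(560,560),interpolation=cv2.INTER_CUBIC))
im,d=ctrl.camera("scene");cv2.imwrite("pics/s2.png",cv2.resize(im[130:330,180:400,::-1],None,fx=3,fy=3,interpolation=cv2.INTER_CUBIC))
E
```

```text
[ 0.60546894 -0.10637318  0.11183027] [[-0.    -0.093 -0.996]
 [ 0.    -0.996  0.093]
 [-1.    -0.     0.   ]]
tcp px 327.93236412985596 279.5100406826001 [-4.15620877e-05 -2.12987228e-02 -2.14708602e-01]
[ 0.6424 -0.1108  0.121 ]
[ 0.606  -0.1075  0.121 ]
[ 0.5892 -0.1059  0.121 ]
[ 0.6101 -0.0919  0.121 ]
[ 0.6071 -0.1245  0.121 ]
```

View pics/s2.png

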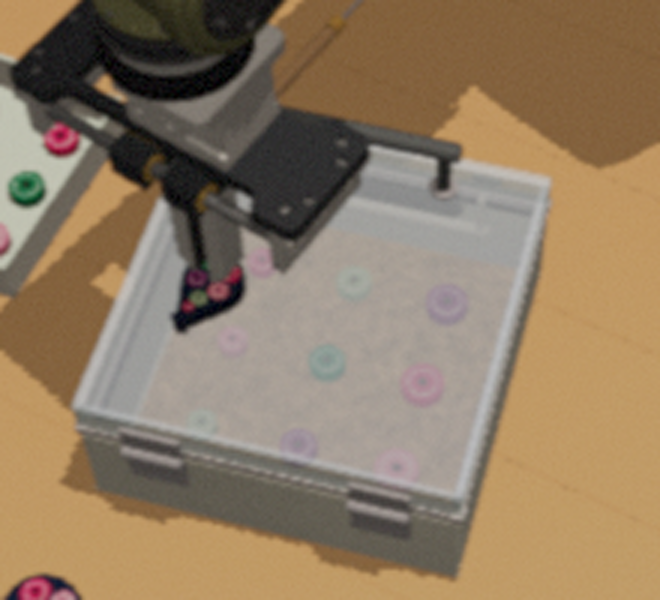

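```bash
python3 - <<'E'
from h import *
o=ctrl.get_obs();p,T=c2w("wrist",o)
im,d=ctrl.camera("wrist")
for n,(u,v) in dict(pend=(330,250),pend2=(328,270),lid=(400,250),lid2=(250,260),tipL=(300,290),tipLe=(303,284),tipR=(353,290),table=(560,100),tray=(600,250)).items(): print(n,d[v,u],ondep(p,T,u,v,d[v,u]).round(4))
print(d[276:300:2,296:312:2].round(4)); print(o["grip_width"],o["force"])
cv2.imwrite("pics/w3.png",cv2.resize(im[200:340,230:430,::-1],None,fx=4,fy=4,interpolation=cv2.INTER_CUBIC))
E
```

```text
pend 0.20094539 [ 0.6241 -0.1091  0.1209]
pend2 0.20338184 [ 0.614  -0.1072  0.1212]
lid 0.21323368 [ 0.6172 -0.1448  0.1091]
lid2 0.21438451 [ 0.619  -0.067   0.1094]
tipL 0.17715067 [ 0.6158 -0.0953  0.1482]
tipLe 0.18327633 [ 0.6159 -0.0962  0.1418]
tipR 0.17545235 [ 0.6144 -0.1179  0.1498]
table 0.29661378 [ 6.841e-01 -2.810e-01  6.000e-04]
tray 0.3257526 [ 0.5677 -0.3183  0.0015]
[[0.2053 0.2049 0.2058 0.2048 0.2049 0.2061 0.2033 0.204 ]
 [0.2057 0.2049 0.2062 0.206  0.2046 0.2043 0.2036 0.2043]
 [0.2056 0.2051 0.2055 0.2067 0.2068 0.2052 0.2054 0.2051]
 [0.2066 0.206  0.2061 0.2057 0.2057 0.1856 0.1856 0.185 ]
 [0.2069 0.207  0.1833 0.1826 0.1825 0.183  0.1834 0.1827]
 [0.2062 0.1808 0.1815 0.1811 0.1821 0.1813 0.1815 0.181 ]
 [0.1788 0.1797 0.1795 0.1773 0.1786 0.1776 0.     0.1789]
 [0.1767 0.1763 0.1772 0.1756 0.176  0.1763 0.1757 0.1774]
 [0.1746 0.1742 0.1736 0.175  0.1749 0.1745 0.1747 0.1744]
 [0.1732 0.1723 0.1716 0.172  0.1722 0.1716 0.1729 0.1726]
 [0.1704 0.1701 0.1704 0.1709 0.1709 0.1696 0.1702 0.1707]
 [0.1678 0.1697 0.168  0.1674 0.1684 0.1685 0.1697 0.1687]]
0.004522339613291933 [-0.02789163  0.2176306  -0.5610281 ]
```

View pics/w3.png

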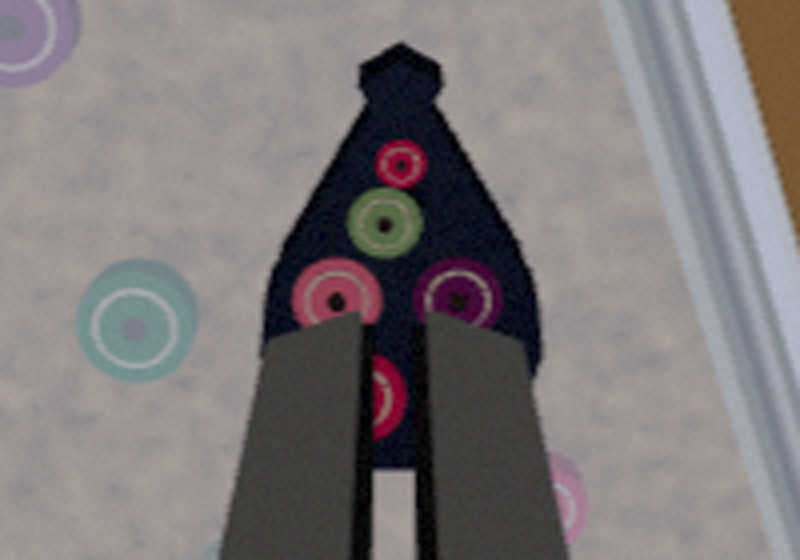

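```bash
python3 - <<'E'
from h import *
p=ctrl.camera_params("wrist");M=np.array(p["mount"])
for fn,pts in [("w1.npy",[(222,282),(215,284),(205,290),(220,300),(226,290),(440,284),(433,284)])]:
    d=np.load(fn)
    for u,v in pts: print(fn,u,v,d[v,u],ondep(p,M,u,v,d[v,u]).round(4))
im,d=ctrl.camera("wrist")
for u,v in [(300,284),(306,284),(318,300),(318,320),(336,300),(338,290),(353,284),(300,300),(300,340)]: print("now",u,v,d[v,u],ondep(p,M,u,v,d[v,u]).round(4))
E
```

```text
w1.npy 222 282 0.18754023 [-0.0258 -0.0481 -0.0088]
w1.npy 215 284 0.18397357 [-0.0293 -0.0503 -0.0092]
w1.npy 205 290 0.17558917 [-0.0379 -0.0522 -0.0099]
w1.npy 220 300 0.17827488 [-0.0365 -0.0466 -0.0047]
w1.npy 226 290 0.18800217 [-0.0263 -0.0464 -0.0051]
w1.npy 440 284 0.18243088 [-0.0308  0.0495 -0.0098]
w1.npy 433 284 0.18704127 [-0.0265  0.0476 -0.0081]
now 300 284 0.20442903 [-0.0102 -0.0138 -0.0016]
now 306 284 0.18356764 [-0.0297 -0.0097 -0.0094]
now 318 300 0.16653483 [-0.0474 -0.004  -0.0095]
now 318 320 0.149099 [-0.0654 -0.0036 -0.0097]
now 336 300 0.16571222 [-0.0481  0.0032 -0.0099]
now 338 290 0.1766856 [-0.0368  0.0043 -0.0095]
now 353 284 0.1833691 [-0.0299  0.0111 -0.0095]
now 300 300 0.1671842 [-0.0468 -0.0113 -0.0093]
now 300 340 0.13552341 [-0.0795 -0.0091 -0.0096]
```

The fingers closed above the pendant. Wrist depth puts the finger ends about 26 mm behind the stated TCP (tool x ≈ -0.026), while the lid and pendant heights still agree with the data. So I reopen, descend in small steps and watch the force.

>>> send_rows(rows=[[[0, 0, 0, 0], [0, 0, 0, 0], [0, 0, 0, 0], [0, 0, 0, 0], [0, 0, 0, 0], [0, 0, 0, 0], [0, 0, 0, 0], [0, 0, 0, 0]]], grip=-0.3)

```text
time_s: 4.65
ee_pos: [0.6055, -0.1064, 0.1118]
eef_rot: [0.878, 1.571, -2.357]
force: [0.7, 0.2, -0.0]
grip_width: 0.0594
```

>>> send_rows(rows=[[[0, -1, -5, 0], [0, 0, -5, 0], [0, 0, 0, 0], [0, 0, 0, 0]]])

```text
time_s: 5.05
ee_pos: [0.6054, -0.1073, 0.1016]
eef_rot: [-0.22, 1.57, 2.828]
force: [-0.0, -0.0, 0.8]
grip_width: 0.0612
```

```bash
python3 - <<'E'
from h import *
o=ctrl.get_obs();p,T=c2w("wrist",o);print(o["ee_pos"],o["force"],o["grip_width"])
im,d=ctrl.camera("wrist");cv2.imwrite("pics/w4.png",im[:,:,::-1])
E
```

```text
[ 0.6053781  -0.10733299  0.10160145] [-0.00258256 -0.03298386  0.81338009] 0.06122370857068276
```

View pics/w4.png

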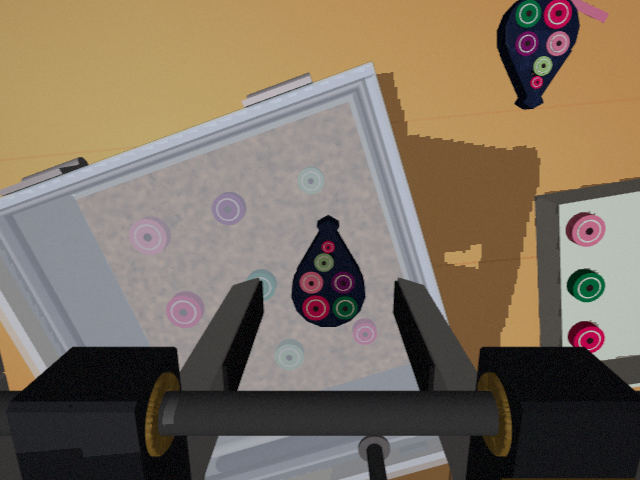

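>>> send_rows(rows=[[[1, 0, -5, 0], [0, 0, -4, 0], [0, 0, -3, 0], [0, 0, 0, 0], [0, 0, 0, 0]]])

```text
time_s: 5.6
ee_pos: [0.6065, -0.1074, 0.0898]
eef_rot: [-0.394, 1.571, 2.654]
force: [0.4, -0.1, 0.2]
grip_width: 0.061
```

>>> send_rows(rows=[[[0, 0, -2, 0], [0, 0, 0, 0], [0, 0, 0, 0]]])

```text
time_s: 5.9
ee_pos: [0.6065, -0.1073, 0.0879]
eef_rot: [-2.752, 1.571, 0.296]
force: [-0.4, 0.1, -0.5]
grip_width: 0.0612
```

>>> send_rows(rows=[[[0, 0, 0, 0], [0, 0, 0, 0], [0, 0, 0, 0], [0, 0, 0, 0], [0, 0, 0, 0], [0, 0, 0, 0]]], grip=1, newtons=12)

```text
time_s: 6.5
ee_pos: [0.6065, -0.1074, 0.0879]
eef_rot: [2.803, 1.571, -0.432]
force: [0.8, 0.3, 0.1]
grip_width: 0.0355
```

```bash
python3 - <<'E'
from h import *
o=ctrl.get_obs();print(o["ee_pos"],o["force"],o["grip_width"])
im,d=ctrl.camera("wrist");cv2.imwrite("pics/w5.png",im[:,:,::-1])
E
```

```text
[ 0.6064809  -0.10737779  0.08786508] [0.77437144 0.30071806 0.08716821] 0.035463947003759336
```

View pics/w5.png

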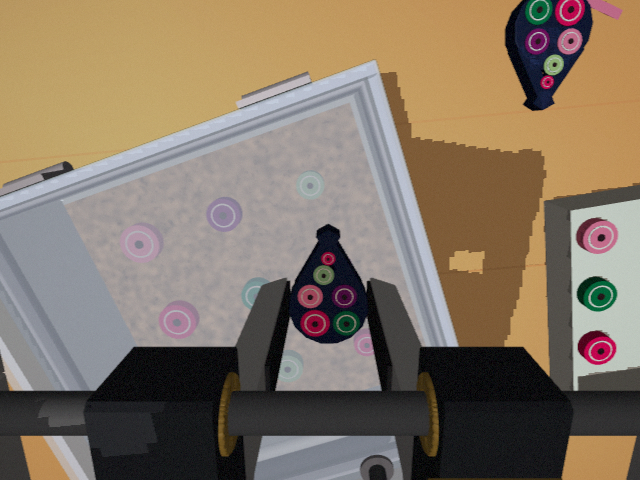

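>>> send_rows(rows=[[[0, 0, 10, 0], [0, 0, 20, 0], [0, 0, 30, 0], [0, 0, 35, 0], [0, 0, 20, 0], [0, 0, 0, 0], [0, 0, 0, 0]]])

```text
time_s: 7.25
ee_pos: [0.6063, -0.1073, 0.2025]
eef_rot: [-0.108, 1.571, 2.94]
force: [-0.5, 0.8, -0.1]
grip_width: 0.0354
```

```bash
python3 - <<'E'
from h import *
o=ctrl.get_obs();print(o["ee_pos"],o["force"],o["grip_width"])
im,d=ctrl.camera("wrist");cv2.imwrite("pics/w6.png",im[:,:,::-1])
E
```

```text
[ 0.60628781 -0.1073087   0.20252742] [-0.47091243  0.79560575 -0.06287956] 0.035373078645276494
```

View pics/w6.png

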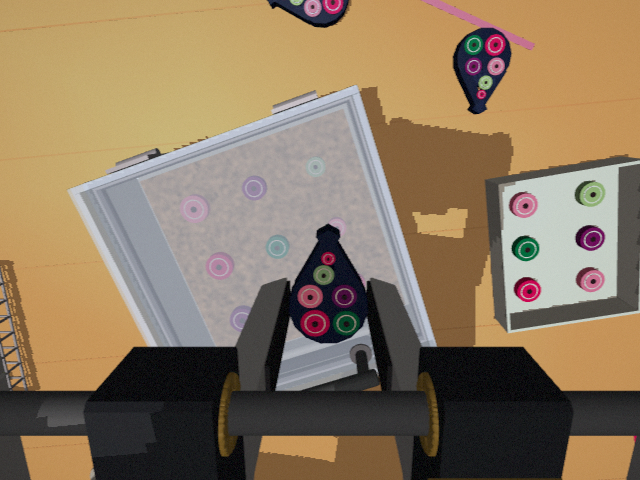

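The pendant is held and lifted. Now I carry it over the basket.

>>> send_rows(rows=[[[-4, 20, 0, 0], [-10, 36, 0, 0.02], [-10, 38, 0, 0.02], [-10, 38, 0, 0.02], [-10, 38, 0, 0.02], [-10, 38, 0, 0.02], [-10, 38, 0, 0.02], [-10, 38, 0, 0.02], [-10, 38, 0, 0.02], [-10, 38, 0, 0], [-10, 34, 0, 0], [-4, 20, 0, 0]]])

```text
time_s: 8.5
ee_pos: [0.4969, 0.3087, 0.2013]
eef_rot: [0.327, 1.568, -2.746]
force: [-0.1, -0.4, 0.4]
grip_width: 0.0357
```

>>> send_rows(rows=[[[0, 0, 0, 0], [0, 0, 0, 0], [0, 0, 0, 0]]])

```text
time_s: 8.8
ee_pos: [0.4986, 0.3056, 0.2023]
eef_rot: [0.543, 1.57, -2.533]
force: [-0.3, -0.1, 0.0]
grip_width: 0.0354
```

```bash
python3 - <<'E'
from h import *
o=ctrl.get_obs();print(o["ee_pos"],o["force"],o["grip_width"],o["qpos"])
im,d=ctrl.camera("wrist");cv2.imwrite("pics/w7.png",im[:,:,::-1])
p,T=c2w("wrist",o);f=f_of(p)
for X in [(.586,.3657,.06),(.5737,.2363,.06),(.504,.307,.06)]:
    c=T[:3,:3].T@(np.array(X)-T[:3,3]);print(p["cx"]+f*c[0]/-c[2],p["cy"]-f*c[1]/-c[2])
E
```

```text
[0.49861633 0.30563943 0.20225042] [-0.29091534 -0.13338724  0.04045995] 0.03543199739537713 [ 4.87346733e-01  3.65191782e-01  1.38926981e+00 -1.29078587e-04
  1.38817165e+00  1.99227292e+00]
259.4758611348954 106.40665812156863
419.84526572075 133.52004203815184
326.6660231036035 212.4459784559778
```

View pics/w7.png

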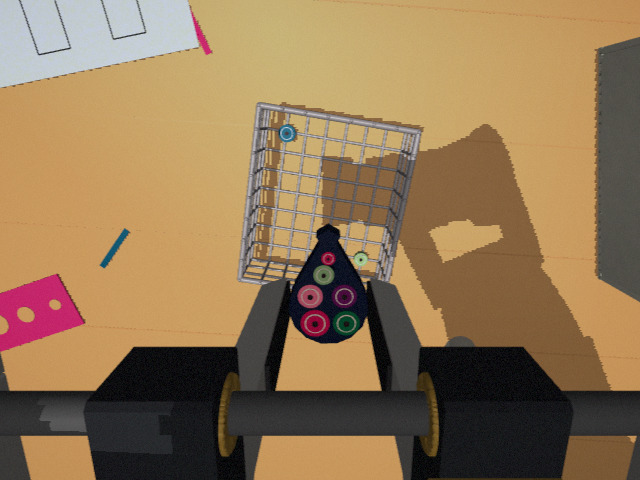

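>>> send_rows(rows=[[[-2, 1, -25, 0], [0, 0, -30, 0], [0, 0, -30, 0], [0, 0, -30, 0], [0, 0, -30, 0], [0, 0, -25, 0], [0, 0, -20, 0], [0, 0, -10, 0], [0, 0, -5, 0], [0, 0, 0, 0], [0, 0, 0, 0]]])

```text
time_s: 9.95
ee_pos: [0.497, 0.3078, -0.0012]
eef_rot: [-2.706, 1.569, 0.502]
force: [0.2, -0.2, 0.4]
grip_width: 0.0353
```

>>> send_rows(rows=[[[0, 0, -5, 0], [0, 0, 0, 0], [0, 0, 0, 0]]])

```text
time_s: 10.25
ee_pos: [0.4965, 0.3077, -0.007]
eef_rot: [-2.72, 1.571, 0.488]
force: [-0.3, 0.3, -0.2]
grip_width: 0.0354
```

>>> send_rows(rows=[[[0, 0, 0, 0], [0, 0, 0, 0], [0, 0, 0, 0], [0, 0, 0, 0], [0, 0, 0, 0]]], grip=-0.25)

```text
time_s: 10.75
ee_pos: [0.4965, 0.3076, -0.0071]
eef_rot: [-2.703, 1.571, 0.505]
force: [0.0, -0.1, -0.4]
grip_width: 0.0588
```

>>> send_rows(rows=[[[0, 0, 15, 0], [0, 0, 30, 0], [0, 0, 35, 0], [0, 0, 40, 0], [0, 0, 40, 0], [0, 0, 30, 0], [0, 0, 15, 0], [0, 0, 0, 0]]])

```text
time_s: 11.55
ee_pos: [0.4971, 0.308, 0.2013]
eef_rot: [-2.713, 1.566, 0.496]
force: [-0.6, -0.2, 0.3]
grip_width: 0.059
```

```bash
python3 - <<'E'
from h import *
o=ctrl.get_obs();print(o["ee_pos"],o["force"],o["grip_width"],o["qpos"])
im,d=ctrl.camera("wrist");cv2.imwrite("pics/w8.png",im[:,:,::-1])
E
```

```text
[0.49713301 0.30804579 0.20126986] [-0.57111701 -0.20298757  0.26966382] 0.05901031339815273 [4.92107521e-01 3.61773353e-01 1.39615731e+00 1.80744344e-05
 1.37863889e+00 1.99604013e+00]
```

View pics/w8.png

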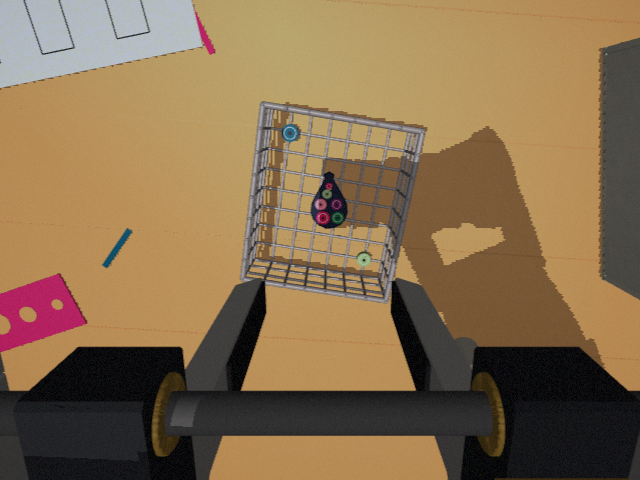

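The pendant lies flat in the basket at pixel (328,205), inside the walls. Next I go to the handle.

>>> send_rows(rows=[[[0, -20, 0, 0.12], [-1, -32, 0, 0.14], [-1, -32, 0, 0.14], [-1, -32, 0, 0.14], [-1, -32, 0, 0.14], [-1, -32, 0, 0.14], [-1, -32, 0, 0.14], [-1, -32, 0, 0.14], [-1, -32, 0, 0.14], [-1, -32, 0, 0.14], [-1, -32, 0, 0.14], [0, -20, 0, 0.12]]])

```text
time_s: 12.8
ee_pos: [0.4856, -0.0541, 0.1968]
eef_rot: [-1.796, 1.569, 3.057]
force: [0.5, 0.6, -0.7]
grip_width: 0.0586
```

>>> send_rows(rows=[[[0, -18, 0, 0.09], [0, -15, 0, 0], [0, 0, 0, 0], [0, 0, 0, 0]]])

```text
time_s: 13.2
ee_pos: [0.4863, -0.085, 0.1974]
eef_rot: [-2.215, 1.57, 2.721]
force: [0.3, -1.0, 0.3]
grip_width: 0.0589
```

```bash
python3 - <<'E'
from h import *
o=ctrl.get_obs();M=R.from_euler('xyz',o["eef_rot"]).as_matrix();print(o["ee_pos"],o["force"],o["grip_width"],"jaw",np.arctan2(M[1,1],M[0,1]))
im,d=ctrl.camera("wrist");cv2.imwrite("pics/w9.png",im[:,:,::-1]);np.save("w9.npy",d)
p,T=c2w("wrist",o);f=f_of(p)
for X in [(.473,-.0172,.145),(.5005,-.134,.145),(.487,-.0755,.145),o["ee_pos"]]:
    c=T[:3,:3].T@(np.array(X)-T[:3,3]);print(p["cx"]+f*c[0]/-c[2],p["cy"]-f*c[1]/-c[2])
E
```

```text
[ 0.48628312 -0.08504576  0.19744089] [ 0.25486922 -0.98812621  0.30813812] 0.058874814855985134 jaw 0.22348047970996643
331.4543438733418 139.0957429680534
332.3925988256676 321.742169174893
332.37030890643564 235.94450262544956
327.96532004733535 279.3635046043512
```

View pics/w9.png

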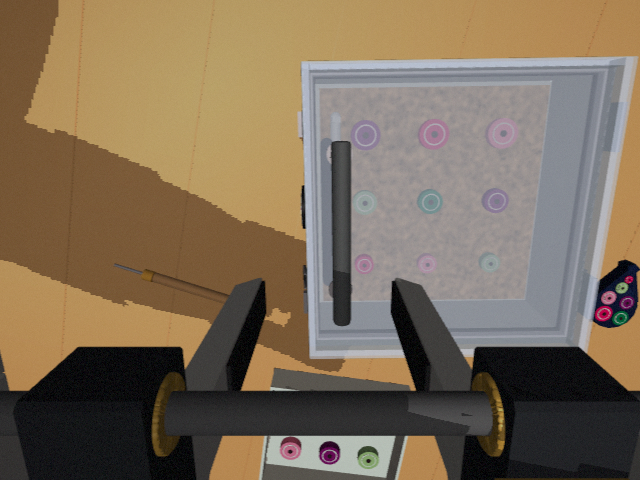

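The bar is parallel to the fingers at pixel column 342, rows 141–325, and its middle works out to about (0.4925, -0.072). I align and descend, leaving the finger ends above the lid.

>>> send_rows(rows=[[[6, 13, 0, 0], [0, 0, -25, 0], [0, 0, -25, 0], [0, 0, -22, 0], [0, 0, -12, 0], [0, 0, -6, 0], [0, 0, 0, 0], [0, 0, 0, 0]]])

```text
time_s: 14.05
ee_pos: [0.493, -0.0722, 0.1087]
eef_rot: [1.166, 1.57, -0.178]
force: [0.7, 0.1, -0.5]
grip_width: 0.0591
```

```bash
python3 - <<'E'
from h import *
o=ctrl.get_obs();print(o["ee_pos"],o["force"],o["grip_width"])
im,d=ctrl.camera("wrist");cv2.imwrite("pics/w10.png",im[:,:,::-1])
E
```

```text
[ 0.49301696 -0.07221846  0.10872667] [ 0.70294918  0.09618298 -0.47405713] 0.05912505551762914
```

View pics/w10.png

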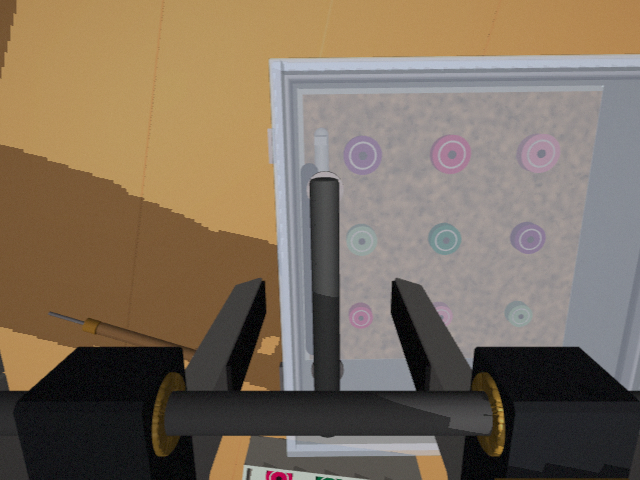

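>>> send_rows(rows=[[[0, 0, -6, 0], [0, 0, 0, 0], [0, 0, 0, 0]]])

```text
time_s: 14.4
ee_pos: [0.4924, -0.0724, 0.1019]
eef_rot: [-1.252, 1.571, -2.596]
force: [0.4, -0.0, -0.5]
grip_width: 0.0587
```

>>> send_rows(rows=[[[0, 0, 0, 0], [0, 0, 0, 0], [0, 0, 0, 0], [0, 0, 0, 0], [0, 0, 0, 0], [0, 0, 0, 0], [0, 0, 0, 0], [0, 0, 0, 0], [0, 0, 0, 0], [0, 0, 0, 0]]], grip=1, newtons=45)

```text
time_s: 15.4
ee_pos: [0.4919, -0.0725, 0.1018]
eef_rot: [-1.72, 1.569, -3.065]
force: [-4.2, -1.2, 2.9]
grip_width: 0.011
```

```bash
python3 - <<'E'
from h import *
o=ctrl.get_obs();print(o["ee_pos"],o["force"],o["grip_width"])
im,d=ctrl.camera("wrist");cv2.imwrite("pics/w11.png",im[:,:,::-1])
im,d=ctrl.camera("scene");cv2.imwrite("pics/s3.png",im[:,:,::-1])
E
```

```text
[ 0.49191284 -0.07245545  0.101789  ] [-4.18449873 -1.23377939  2.88470983] 0.011034228335357636
```

View pics/s3.png

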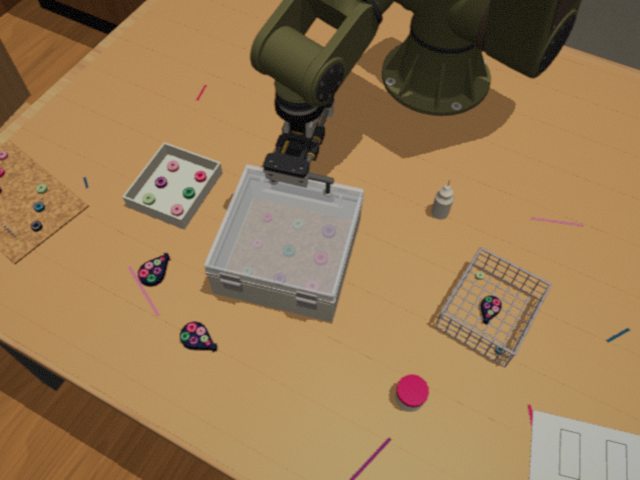

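View pics/w11.png

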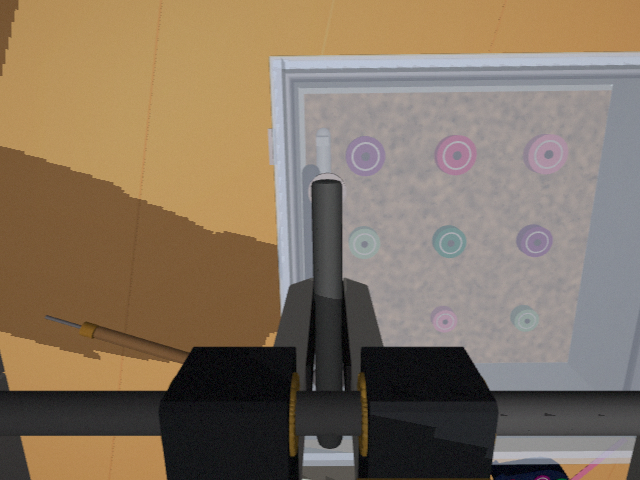

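The bar is gripped (11 mm opening). I lift slowly along the hinge arc.

>>> send_rows(rows=[[[0.3, 0.1, 1, 0], [0.3, 0.1, 1, 0], [0.3, 0.1, 1, 0], [0.3, 0.1, 1, 0], [0, 0, 0, 0]]])

```text
time_s: 16.0
ee_pos: [0.4927, -0.0722, 0.1044]
eef_rot: [-1.776, 1.568, -3.121]
force: [-1.8, -5.3, -14.4]
grip_width: 0.0107
```

>>> send_rows(rows=[[[0.3, 0.1, 1, 0], [0.3, 0.1, 1, 0], [0.3, 0.1, 1, 0], [0.3, 0.1, 1, 0], [0, 0, 0, 0]]])

```text
time_s: 16.5
ee_pos: [0.4946, -0.0718, 0.1097]
eef_rot: [-1.477, 1.57, -2.822]
force: [-3.0, -4.2, -6.8]
grip_width: 0.0109
```

>>> send_rows(rows=[[[0.6, 0.1, 1.5, 0], [0.6, 0.1, 1.5, 0], [0.6, 0.1, 1.5, 0], [0.6, 0.1, 1.5, 0], [0.6, 0.2, 1.5, 0], [0.6, 0.1, 1.5, 0], [0, 0, 0, 0], [0, 0, 0, 0]]])

```text
time_s: 17.3
ee_pos: [0.4983, -0.0709, 0.1191]
eef_rot: [-1.418, 1.57, -2.763]
force: [-4.1, -3.2, -1.2]
grip_width: 0.0108
```

>>> send_rows(rows=[[[0.6, 0.1, 1.5, 0], [0.6, 0.2, 1.5, 0], [0.6, 0.1, 1.5, 0], [0.6, 0.2, 1.5, 0], [0.6, 0.1, 1.5, 0], [0, 0, 0.5, 0], [0, 0, 0, 0], [0, 0, 0, 0], [0, 0, 0, 0]]])

```text
time_s: 18.2
ee_pos: [0.5016, -0.0701, 0.1269]
eef_rot: [1.492, 1.57, 0.147]
force: [-0.3, -2.4, -3.6]
grip_width: 0.011
```

```bash
python3 - <<'E'
from h import *
o=ctrl.get_obs();print(o["ee_pos"],o["force"],o["grip_width"])
im,d=ctrl.camera("scene");cv2.imwrite("pics/s4.png",cv2.resize(im[100:330,180:560,::-1],None,fx=2.1,fy=2.1,interpolation=cv2.INTER_CUBIC))
im,dw=ctrl.camera("wrist");cv2.imwrite("pics/w12.png",im[:,:,::-1])
p,T=c2w("wrist",o)
for u,v in [(277,120),(277,200),(290,440),(600,150),(630,250),(520,430),(400,420)]: print(u,v,ondep(p,T,u,v,dw[v,u]).round(4))
E
```

```text
[ 0.50160829 -0.07012267  0.12685824] [-0.30826201 -2.43359644 -3.6207361 ] 0.010986102123897855
277 120 [0.4614 0.0023 0.1349]
277 200 [ 0.4685 -0.0333  0.1356]
290 440 [ 0.4896 -0.0492  0.266 ]
600 150 [0.621  0.0242 0.1151]
630 250 [ 0.6599 -0.0219  0.1125]
520 430 [ 0.5307 -0.0392  0.2641]
400 420 [ 0.5059 -0.037   0.2708]
```

View pics/s4.png

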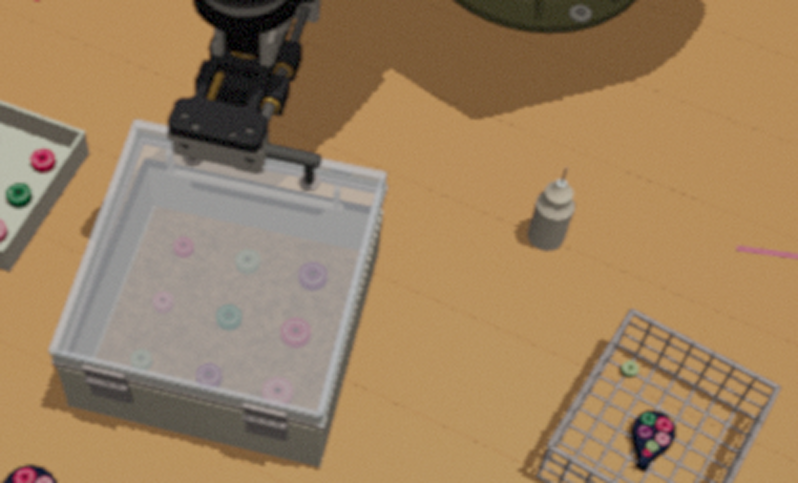

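View pics/w12.png

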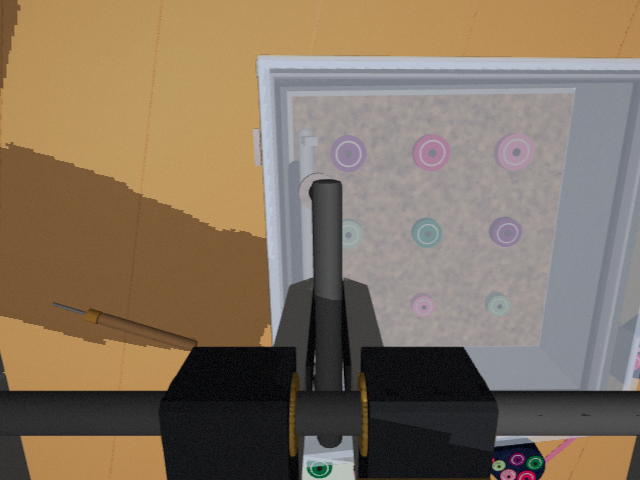

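The lid is ajar: its front rim is at z≈0.135, so the angle is about 0.12 rad, and the pendant is in the basket. I let it settle and check that nothing drifts.

>>> send_rows(rows=[[[0, 0, 0, 0], [0, 0, 0, 0], [0, 0, 0, 0], [0, 0, 0, 0], [0, 0, 0, 0], [0, 0, 0, 0], [0, 0, 0, 0], [0, 0, 0, 0], [0, 0, 0, 0], [0, 0, 0, 0]]])

```text
time_s: 19.3
ee_pos: [0.5016, -0.0701, 0.1268]
eef_rot: [1.551, 1.571, 0.206]
force: [4.1, -0.2, -6.8]
grip_width: 0.0106
```

```bash
python3 - <<'E'
from h import *
o=ctrl.get_obs();print(o["ee_pos"],o["force"],o["grip_width"],np.abs(o["joint_vel"]).max())
im,dw=ctrl.camera("wrist")
p,T=c2w("wrist",o)
P=[]
for u,v in [(264,120),(267,160),(270,200)]: P.append(np.median([ondep(p,T,u+a,v+b,dw[v+b,u+a]) for a in(-1,0,1) for b in (-1,0,1)],axis=0).round(4));print(P[-1])
h=np.array([.4925+.199*.974,-.072+.199*.226])
for q in P:
    L=-(q[:2]-h)@np.array([.974,.226]);print("L",L,"angle",np.arctan2(q[2]-.079,L)-np.arctan2(.03,.224))
im,d=ctrl.camera("top");a=cv2.imread("pics/top0.png");cv2.imwrite("pics/t9.png",np.vstack([a[130:330,60:560],im[130:330,60:560,::-1]]))
print(ctrl.get_obs()["ee_pos"])
E
```

```text
[ 0.50155139 -0.0701274   0.12684581] [ 4.12567966 -0.21683248 -6.77284913] 0.010636745051625901 0.0014247388021671778
[0.4558 0.001  0.1361]
[ 0.4604 -0.0159  0.1362]
[ 0.4652 -0.0339  0.1361]
L 0.21819844800000002 angle 0.12281255910663999
L 0.21753744800000002 angle 0.12398661857511892
L 0.216930248 angle 0.12424383174397816
[ 0.50157131 -0.07013417  0.12684988]
```

View pics/t9.png

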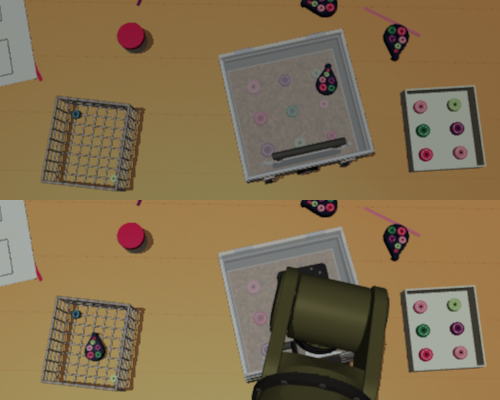

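The before and after top views match: basket, tray and pin pot haven't moved and the pendant is in the basket. The lid holds steady at about 0.124 rad, so I hand in.

```bash
python3 -c "
from station import ctrl
print(ctrl.hand_in()); o=ctrl.get_obs(); print(o['time_s'],o['ee_pos'],o['force'],o['grip_width'])"
```

```text
the job is handed in; nothing more can be done
None
the job is handed in; nothing more can be done
```

I dropped the small pendant into the wire basket and let it go. Then I gripped the lid by its bar, pulled it slowly off the seal (14 N was the highest pull I read) and handed in with the gripper still holding it ajar. The hand-in gives no verdict. It came about 20 s into the 54 s allowed.

**Last checks:**
- **Lid:** about 0.124 rad by the wrist depth (allowed 0.085 to 0.19), with the arm at rest.
- **Grip:** 10.6 mm opening on the 12 mm bar.
- **Pendant:** lying flat in the basket, clear of the walls and coils.
- **Bystanders:** the basket, tray and pin pot had not moved between the first and last top views. The glue bottle stood upright in the last scene view and the slotted tool lay undisturbed in the last wrist view, but I did not compare either one's position with its start.

**What disagreed:**
- **Finger length:** the finger ends sit about 26 mm behind the stated tool point. My first grip therefore closed in the air above the pendant, and I re-did it lower down. On the handle I chose a height that stays within 40 mm of the grasp point under either reading (about 22 mm away using the stated one).
- **Camera offset:** the top camera read the pendant and the bar about 4 to 6 mm off from the wrist camera. I used the wrist values for both grips.
- **Wrist force:** it wandered by a few newtons while holding (-3.6 to -6.8 N vertical), but the position did not drift.

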